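# Seat the yellow reamer on the juicer's keyed spindle

## Task

The electric citrus juicer has been washed and needs its yellow reamer back (not the green one). Rest the yellow reamer on top of the black spindle, at least an eighth of a turn out of line with the spindle's ridge, then turn it with a light push until the slot lines up and it drops fully home, upright in the tray, and let go. Leave the green reamer and the glass tumbler where they are.

Things in the scene. Friction and masses are not known exactly. Their poses are not given: they have to be found in the camera images.
- yellow_mid (a point): Centre (33 mm up) of the loose yellow reamer, 70 g: ribbed dome 66 mm tall on a 64 mm round foot, standing on the table, z up. From 28 mm above the foot to its top it is a straight flat-sided finger ridge 46 mm long (along x), 14 mm thick (along y): pinch it across the 14 mm, high up. In the underside a slot 44 mm (x) by 22 mm (y), 24 mm deep, fits the spindle. Half a turn makes no difference.
- spindle_tip (a point): Top centre of the black spindle in the open grey tray of the white juicer; all fixed, tip 128 mm above the table. An upright tongue 36 mm long (x), 10 mm thick (y), rounded top, z up. The reamer's centre is 33 mm above this point when resting crosswise, 11 mm when home on the flat boss 22 mm below the tip. It drops within about 15 degrees of line. Tray rim: radius 88 mm, 6 mm below the tip.
- green_mid (a point): Centre of the green reamer, a bystander of the same shape and size as the yellow one, standing loose on the table. The two may have changed places.
- tumbler_mid (a point): Centre (50 mm up) of the glass tumbler, a bystander 70 mm across and 100 mm tall standing loose on the table.
Not all that is in view belongs to the job. Of the things that look like the part that bears spindle_tip, the middle-sized one is meant.

How it is judged:
By the outcome, as a careful person would: the job done as asked, in the order asked, and still so for the second after the job is handed in, with the robot touching nothing.
It also fails if it takes over 40 s, if anything falls off the work surface, if the arm or the gripper's body presses on something with over 40 N, if the wrist force passes 120 N, or if a joint passes its speed limit or range.

## Robot

A 6-joint arm with a two-finger parallel gripper is mounted at the origin on the work surface. World frame = base frame: x ahead of the robot, y to its left, z up, the work surface at z = 0. Lengths are in m, angles in rad, forces in N, time in s.
With the tool pointing down it reaches from about 0.275 to 0.875 m from the base axis. Payload 12.5 kg.
Tool frame: the origin (TCP) lies at the very end of the fingers, on their centre line; the grasp point (between the pads) lies 19 mm behind it; z points along the fingers, y is the line along which they close (so a half turn about z gives the same grasp; the last joint's range is limited). The gripper opens to 85 mm and grips with 20 to 120 N. Pads are 22 mm wide; open, the fingers measure 114 mm over their backs; the gripper's body (76 mm by 85 mm) begins 54 mm behind the grasp point. The pads swing forward as they close: fully open they stand 13 mm farther back than shut.
Start: joints at [1.24, 0.351, 1.652, -0, 1.139, -0.085], TCP at [0.134, 0.533, 0.231] pointing down, gripper open.
Joint ranges: [-2.75, 2.75], [-0.79, 2.1], [0.01, 2.65], [-1.57, 4.71], [0.07, 3.14], [-2.87, 2.87]. Speed limits (rad/s): [2.22, 2.22, 2.79, 3.14, 3.14, 3.14].

## Interface

Orientations are given as a 3x3 rotation matrix whose columns are the frame's x, y, z axes.
In Python, from bench import manip gives the robot as it stands. Calls block until the motion is done:
- manip.move_ptp(position, orientation): joint-space move of the TCP to a pose.
- manip.move_l(position, attitude=None, max_speed=0.15): straight line of the TCP; attitude=None keeps the orientation; max_speed is the mean speed in m/s.
- manip.move_j(angles): joint-space move.
- manip.set_gripper(opening, effort=None): opening from 0.0 (shut) to 1.0 (fully open); effort is the grip in N (None keeps the last); returns when the fingers have stopped.
- manip.dwell(seconds).
- manip.inverse_kinematics(position, orientation): joint angles nearest the present ones, or None.
- manip.grab_frame(name): name is "scene" or "top" or "wrist"; returns (picture, depth): 420x560x3 uint8, red, green, blue; 420x560 float32, m along the optical axis (not along the pixel's ray), 0 where there is no reading.
- manip.get_calibration(name): a dict with "camera_matrix" (3x3 intrinsics, pixels), "R" (3x3) and "t" (3): a world point X has camera coordinates R X + t. Camera axes: x right, y down, z forward; pixel columns grow to the right and rows downward; lengths in m; the calibration is good to about 2 mm. A picture is of the moment at which its call begins: read the wrist's pose just before it. get_calibration takes no time and is no camera call; for the wrist camera it gives the pose at the moment of the call.
A pose or a line that the arm cannot do raises manip.Unreachable and nothing moves.
- manip.sign_off(): hands the job in; it is judged then, once.
Trained networks look in the newest picture that a camera, given by its name, has taken for a name from the list of things; names that differ only in an ending like _2 or _b are one class to them, and where a whole thing is asked for, a point or a joint stands for the part that bears it (a point fixed in the world has none). Each returns a list of dicts, best first, with "confidence" (0 to 1); they miss things now and then, are a little off and sometimes report something else, mostly with a low value. They report only what shows in the picture. A call takes as long as a camera call. They do not tell look-alikes from the thing itself.
- manip.look_for(camera, name): "at" ([x, y, z] in m, in world coordinates, good to about 4 mm: the middle of the surface that is visible of it).
Readings, each from a call of its own:
- manip.current_time(): time.
- manip.current_qpos(): joint angles.
- manip.current_joint_vel(): joint speeds.
- manip.current_joint_torque(): joint torques, N m.
- manip.current_ee_pos(): TCP position.
- manip.current_tcp_rot(): TCP orientation.
- manip.current_force(): force on the tool from outside, world axes, zero at the start.
- manip.current_ft_torque(): the same for the moment, N m.
- manip.current_grip_width(): opening from 0.0 (shut) to 1.0 (fully open).
- manip.current_grip_force(): force on a finger pad.
Only numpy, scipy, OpenCV 4.12 (cv2) and the standard library are available. Lean on these libraries where they do the work, as an engineer would, in place of code of your own. Each camera call takes 0.05 s, during which the arm holds its last target. There are 200 camera calls.

## Working session

There is one attempt and no reset: what is moved stays moved. The work goes in short steps, each a Python script; the robot and the scene stay as the last script left them, time stands still between calls to the robot, and variables do not carry over. Pictures are saved under pics/ and viewed, at most 10 in all, crops included, and the job is handed in when it is done.

```bash
mkdir -p pics; cat > h.py <<'E'
from bench import manip
import numpy as np, cv2
def save(im,n): cv2.imwrite(f'pics/{n}.png',cv2.cvtColor(im,cv2.COLOR_RGB2BGR))
def cloud(cam,d,cal=None):
    c=cal or manip.get_calibration(cam);K=np.array(c['camera_matrix']);R=np.array(c['R']);t=np.array(c['t'])
    v,u=np.mgrid[:d.shape[0],:d.shape[1]]
    P=np.stack([(u-K[0,2])/K[0,0]*d,(v-K[1,2])/K[1,1]*d,d],-1)
    return (P-t)@R
def proj(cam,X):
    c=manip.get_calibration(cam);p=np.array(c['camera_matrix'])@(np.array(c['R'])@np.array(X)+np.array(c['t']));return (p[:2]/p[2]).round()
def rot(a): # tool down, closing axis y at angle a
    y=np.array([np.cos(a),np.sin(a),0]);z=np.array([0,0,-1.]);return np.stack([np.cross(y,z),y,z],1)
E
python3 - <<'E'
from h import *
np.set_printoptions(precision=3,suppress=True)
out=[]
for c in ('top','scene'):
    im,d=manip.grab_frame(c);out.append(im);np.save(f'{c}.npy',d);np.save(f'{c}_im.npy',im)
    for n in ('yellow_mid','spindle_tip','green_mid','tumbler_mid'):
        for r in manip.look_for(c,n): print(c,n,np.array(r['at']),r['confidence'],proj(c,r['at']))
    save(im,c)
print(manip.current_time())
E
```

```text
top yellow_mid [0.444 0.062 0.025] 0.92 [228. 238.]
top spindle_tip [ 0.542 -0.148  0.102] 0.93 [331. 185.]
top spindle_tip [ 0.516 -0.374  0.074] 0.75 [444. 198.]
top spindle_tip [ 0.281 -0.266  0.136] 0.7 [402. 326.]
top green_mid [0.497 0.264 0.031] 0.7 [132. 214.]
top tumbler_mid [0.703 0.006 0.058] 0.77 [252. 112.]
scene yellow_mid [0.457 0.064 0.029] 0.7 [305. 205.]
scene spindle_tip [ 0.329 -0.275  0.134] 0.94 [159. 183.]
scene spindle_tip [ 0.537 -0.38   0.079] 0.71 [148. 271.]
scene spindle_tip [ 0.564 -0.162  0.099] 0.56 [248. 236.]
scene green_mid [0.515 0.263 0.029] 0.95 [378. 194.]
scene tumbler_mid [ 0.7   -0.004  0.069] 0.73 [343. 259.]
0.5
```

View pics/top.png

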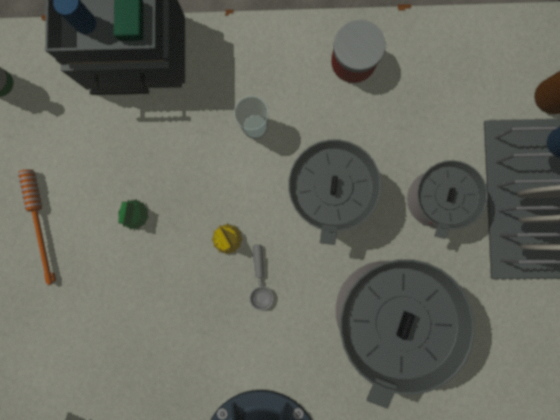

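View pics/scene.png

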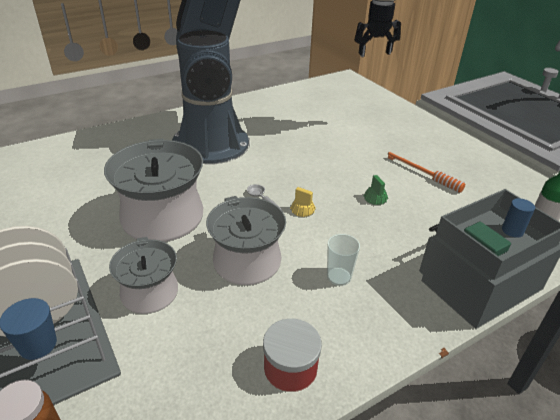

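```bash
python3 - <<'E'
from h import *
np.set_printoptions(precision=3,suppress=True)
d=np.load('top.npy');im=np.load('top_im.npy');P=cloud('top',d)
def ana(n,c,r,zlo,zhi):
    m=(np.hypot(P[...,0]-c[0],P[...,1]-c[1])<r)&(P[...,2]>zlo)&(P[...,2]<zhi)&(d>0);Q=P[m]
    if len(Q)<5: print(n,len(Q));return
    (cx,cy),wh,a=cv2.minAreaRect((Q[:,:2]*1000).astype(np.float32))
    w,v=np.linalg.eigh(np.cov(Q[:,:2].T));print(n,len(Q),'mean',Q.mean(0),'rect',cx,cy,wh,'ang',np.degrees(np.arctan2(v[1,1],v[0,1])),'zmax',Q[:,2].max())
for n,c in (('yel',(.444,.062)),('grn',(.497,.264))): ana(n,c,.05,.045,.08); ana(n+'foot',c,.06,.008,.08)
for n,c in (('A',(.542,-.148)),('B',(.516,-.374)),('C',(.281,-.266))):
    Q=P[(np.hypot(P[...,0]-c[0],P[...,1]-c[1])<.03)&(d>0)]; zm=np.percentile(Q[:,2],99); print(n,'ztop',zm)
    ana(n+'tip',c,.035,zm-.016,zm+.01)
    R=P[(np.hypot(P[...,0]-c[0],P[...,1]-c[1])<.14)&(d>0)&(np.hypot(P[...,0]-c[0],P[...,1]-c[1])>.05)]
    R=R[(R[:,2]>zm-.02)&(R[:,2]<zm+.02)]
    if len(R): print('rim',cv2.minEnclosingCircle((R[:,:2]*1000).astype(np.float32)),np.median(R[:,2]))
c=im[100:380,290:500];save(cv2.resize(c,None,fx=2.1,fy=2.1,interpolation=cv2.INTER_CUBIC),'crop')
E
```

```text
yel 183 mean [0.443 0.066 0.065] rect 442.8486022949219 67.16708374023438 (45.61650848388672, 14.463452339172363) ang -151.28780573747989 zmax 0.07088386019626147
yelfoot 700 mean [0.442 0.062 0.035] rect 433.0641784667969 56.71471405029297 (92.21511840820312, 65.20372772216797) ang 62.629529926354046 zmax 0.07088386019626147
grn 227 mean [0.499 0.269 0.062] rect 499.06634521484375 271.2708435058594 (14.869717597961426, 45.50025939941406) ang 169.9950638735904 zmax 0.07051222261148686
grnfoot 704 mean [0.497 0.262 0.037] rect 496.82281494140625 267.91162109375 (56.51246643066406, 64.05134582519531) ang 169.81919736946023 zmax 0.07051222261148686
A ztop 0.1300151855879513
Atip 109 mean [ 0.54  -0.152  0.127] rect 540.3682250976562 -152.10292053222656 (9.975567817687988, 34.48691940307617) ang 173.34720921901737 zmax 0.13138680174541073
rim ((527.9041137695312, -150.884521484375), 99.43456268310547) 0.11865984594578752
B ztop 0.10031380810621549
Btip 156 mean [ 0.521 -0.379  0.091] rect 522.8622436523438 -380.0731201171875 (49.595237731933594, 50.458763122558594) ang 167.57066361877483 zmax 0.101614867340613
rim ((518.2410888671875, -373.9081115722656), 139.70034790039062) 0.08951866498312702
C ztop 0.17262795104495351
Ctip 260 mean [ 0.288 -0.265  0.168] rect 286.950927734375 -266.1150817871094 (13.982505798339844, 47.152305603027344) ang 159.251464942198 zmax 0.17466087856811807
rim ((276.20416259765625, -262.93707275390625), 127.18705749511719) 0.16060821929420044
```

View pics/crop.png

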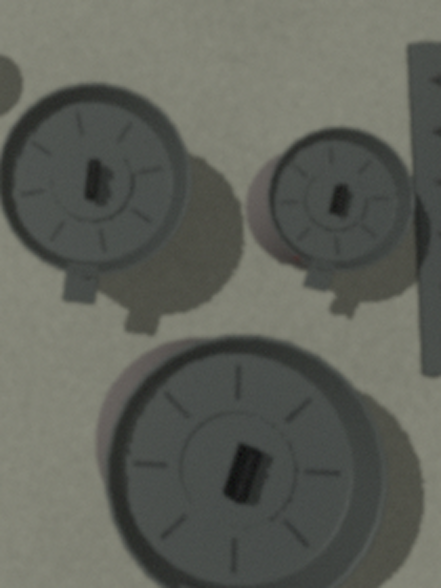

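Three juicers: medium (335,185), small (452,195) and large (408,325). The medium one is meant: its tip measures about 128–130 mm and its ridge 35x10 mm, matching the description, against 100 mm and 173 mm tips for the others. The crop confirms it. The yellow reamer is at (227,238), the green at (132,214) and the tumbler at (252,115). Next I look from near with the wrist camera.

```bash
cat >> h.py <<'E'
def ana(P,d,c,r,zlo,zhi):
    m=(np.hypot(P[...,0]-c[0],P[...,1]-c[1])<r)&(P[...,2]>zlo)&(P[...,2]<zhi)&(d>0);Q=P[m]
    if len(Q)<8: print('few',len(Q));return
    (cx,cy),wh,a=cv2.minAreaRect((Q[:,:2]*1000).astype(np.float32))
    w,v=np.linalg.eigh(np.cov(Q[:,:2].T));a=np.degrees(np.arctan2(v[1,1],v[0,1]))
    print(len(Q),'mean',Q.mean(0).round(4),'rect',round(cx,1),round(cy,1),np.round(wh,1),'ang',round((a+90)%180-90,1),'zmax',Q[:,2].max().round(4))
def near(n,c,r,zlo,zhi):
    cal=manip.get_calibration('wrist');im,d=manip.grab_frame('wrist');save(im,n);P=cloud('wrist',d,cal);ana(P,d,c,r,zlo,zhi);return im,d,P
E
python3 - <<'E'
from h import *
np.set_printoptions(precision=3,suppress=True)
# plan yaw: list joint 6 for candidates
for k in (118.7,-61.3): print(k,manip.inverse_kinematics([.443,.067,.17],rot(np.radians(k))))
for k in np.arange(-180,180,30): 
    q=manip.inverse_kinematics([.540,-.152,.2],rot(np.radians(k))); print(k,None if q is None else np.round(q,2))
a=np.radians(118.7)
q=[manip.inverse_kinematics([.443,.067,.20],rot(np.radians(k))) for k in (118.7,-61.3)]
k=(118.7,-61.3)[int(np.argmin([9 if x is None else abs(x[5]) for x in q]))]
manip.move_ptp([.443,.067,.20],rot(np.radians(k)))
near('w1',(.443,.067),.045,.055,.08)
print(k,manip.current_time(),manip.current_qpos())
E
```

```text
118.7 [ 0.046  0.25   1.967 -0.     0.925 -2.026]
-61.3 [ 0.046  0.25   1.967 -0.     0.925  1.116]
-180 [-0.36  0.4   1.66 -0.    1.08  2.78]
-150 [-0.36  0.4   1.66 -0.    1.08  2.26]
-120 [-0.36  0.4   1.66 -0.    1.08  1.74]
-90 [-0.36  0.4   1.66 -0.    1.08  1.21]
-60 [-0.36  0.4   1.66 -0.    1.08  0.69]
-30 [-0.36  0.4   1.66 -0.    1.08  0.17]
0 [-0.36  0.4   1.66 -0.    1.08 -0.36]
30 [-0.36  0.4   1.66 -0.    1.08 -0.88]
60 [-0.36  0.4   1.66 -0.    1.08 -1.4 ]
90 [-0.36  0.4   1.66 -0.    1.08 -1.93]
120 [-0.36  0.4   1.66 -0.    1.08 -2.45]
150 None
733 mean [0.445 0.07  0.066] rect 443.5 69.0 [45.4 13.2] ang 28.8 zmax 0.0686
-61.3 2.5667 [0.047 0.205 1.936 0.    1.    1.116]
```

View pics/w1.png

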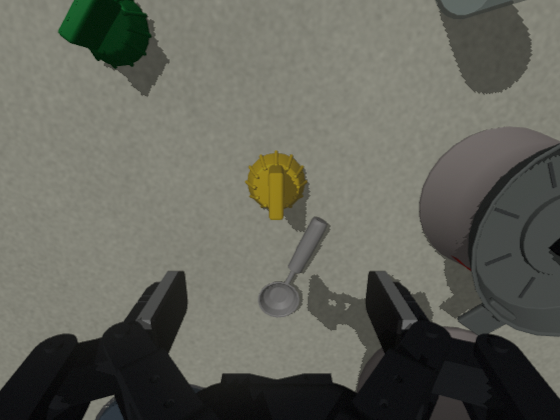

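Wrist view: the yellow ridge is at (276,193), square to the jaws, and its size (45x13 mm) and height are right. Now grasp, lift, and view the spindle from a hover.

```bash
python3 - <<'E'
from h import *
np.set_printoptions(precision=3,suppress=True)
k=np.radians(-61.2); R=rot(k)
manip.move_l([.4435,.068,.037],R,.2)
manip.set_gripper(0,40)
print('grip',manip.current_grip_width(),manip.current_grip_force(),manip.current_ee_pos())
manip.move_l([.4435,.068,.26],R,.25)
print('grip',manip.current_grip_width(),manip.current_force())
manip.move_ptp([.540,-.152,.29],rot(np.radians(-36.7)))
im,d,P=near('w2',(.540,-.152),.03,.118,.14)
print(manip.current_time(),manip.current_ee_pos())
# held reamer yellow pixels
hsv=cv2.cvtColor(im,cv2.COLOR_RGB2HSV);m=(hsv[...,0]>18)&(hsv[...,0]<35)&(hsv[...,1]>120)&(d>0)
Q=P[m];print('held',len(Q),Q.min(0),Q.max(0),Q.mean(0))
E
```

```text
grip 0.15344818597750523 43.163782954216 [0.444 0.068 0.037]
grip 0.1518399862141735 [-0.003  0.356 -0.787]
353 mean [ 0.542 -0.149  0.127] rect 540.7 -150.7 [10.  35.3] ang -9.7 zmax 0.1305
6.2333 [ 0.54  -0.151  0.289]
held 8895 [ 0.342 -0.402 -0.001] [ 0.573 -0.116  0.338] [ 0.546 -0.141  0.291]
```

View pics/w2.png

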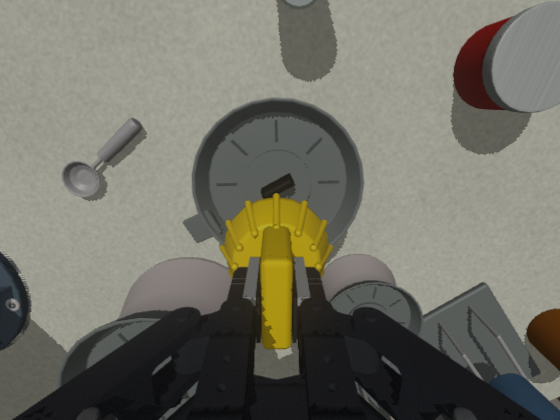

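```bash
python3 - <<'E'
from h import *
np.set_printoptions(precision=4,suppress=True)
e=np.array(manip.current_ee_pos());Rt=np.array(manip.current_tcp_rot())
im,d,P=near('w3',(.540,-.151),.03,.12,.14)
hsv=cv2.cvtColor(im,cv2.COLOR_RGB2HSV);m=(hsv[...,0]>15)&(hsv[...,0]<38)&(hsv[...,1]>100)&(d>0)
L=(P-e)@Rt
Q=L[m&(P[...,2]>.308)&(P[...,2]<.325)&(np.hypot(L[...,0],L[...,1])<.05)]
print('ridge top in tool',len(Q),Q.min(0),Q.max(0))
F=L[m&(P[...,2]>.2)&(P[...,2]<.285)&(np.hypot(L[...,0],L[...,1])<.05)]
print('foot in tool',len(F),F.min(0),F.max(0))
c=P[(np.hypot(P[...,0]-.54,P[...,1]+.151)<.12)&(P[...,2]>.115)&(P[...,2]<.128)]
r=np.hypot(c[:,0]-.5405,c[:,1]+.151);c=c[r>.07]
A=np.c_[2*c[:,:2],np.ones(len(c))];s=np.linalg.lstsq(A,(c[:,:2]**2).sum(1),rcond=None)[0];print('rim fit',s[:2],np.sqrt(s[2]+s[0]**2+s[1]**2),len(c))
print('rot',Rt,e)
E
```

```text
336 mean [ 0.542  -0.1496  0.1269] rect 540.9 -150.6 [10.  35.3] ang -9.9 zmax 0.1305
ridge top in tool 3249 [-0.022  -0.0085 -0.0355] [ 0.0239  0.0137 -0.0186]
foot in tool 5052 [-0.0159 -0.0347  0.0045] [0.0348 0.0333 0.0347]
rim fit [ 0.5398 -0.151 ] 0.08395606020133074 3495
rot [[ 0.5975  0.8019 -0.001 ]
 [ 0.8019 -0.5975  0.0006]
 [-0.0001 -0.0012 -1.    ]] [ 0.5397 -0.1508  0.2894]
```

```bash
python3 - <<'E'
from h import *
np.set_printoptions(precision=3,suppress=True)
R=rot(np.radians(-36.7)); x,y=.5398,-.1518
manip.move_l([x,y,.175],R,.12)
f0=np.array(manip.current_force()); z=.172
while z>.158:
    manip.move_l([x,y,z],R,.03); f=np.array(manip.current_force())-f0
    print(z,f,np.array(manip.current_ft_torque()))
    if f[2]>2: break
    z-=.0015
manip.set_gripper(.215)
manip.dwell(.3)
print(manip.current_grip_width(),manip.current_grip_force(),np.array(manip.current_force())-f0,manip.current_ee_pos(),manip.current_time())
im,d,P=near('w4',(.540,-.151),.035,.182,.21)
E
```

```text
0.172 [-0.013  0.819  0.204] [-0.04  -0.001  0.003]
0.17049999999999998 [0.267 0.031 0.806] [-0.001 -0.007  0.02 ]
0.16899999999999998 [ 0.64  -0.161  0.135] [ 0.009 -0.039 -0.036]
0.16749999999999998 [-0.167 -0.063  1.544] [-0.059 -0.051 -0.021]
0.16599999999999998 [ 0.899 -0.977  0.781] [-0.005 -0.002  0.003]
0.16449999999999998 [-0.386  0.131  4.949] [ 0.02   0.131 -0.01 ]
0.21201589818865751 0.020881456439383328 [ 1.464 -0.086  0.837] [ 0.54  -0.152  0.164] 9.4167
5981 mean [ 0.543 -0.148  0.196] rect 539.0 -147.0 [47.1 50.7] ang -72.4 zmax 0.21
```

View pics/w4.png

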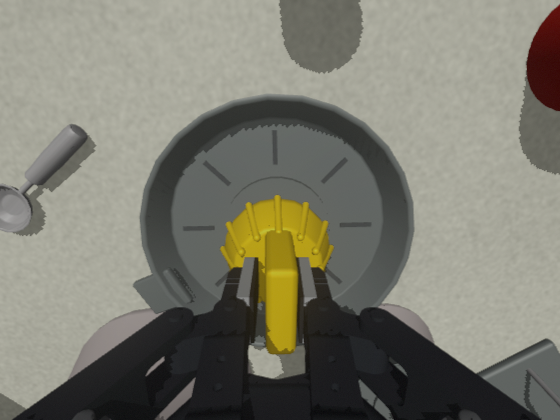

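Contact came at the expected height, and the reamer now rests free and crosswise (ridge about 60° off the spindle's ridge, pads unloaded). Next I turn it with the loosely open pads until it drops.

```bash
python3 - <<'E'
from h import *
np.set_printoptions(precision=3,suppress=True)
x,y,z=.5398,-.1518,.1625
manip.move_l([x,y,z],None,.03)
def top():
    e=np.array(manip.current_ee_pos());im,d=manip.grab_frame('wrist');P=cloud('wrist',d)
    hsv=cv2.cvtColor(im,cv2.COLOR_RGB2HSV);m=(hsv[...,0]>15)&(hsv[...,0]<38)&(hsv[...,1]>100)&(d>0)&(np.hypot(P[...,0]-e[0],P[...,1]-e[1])<.05)&(P[...,2]<.22)
    return np.percentile(P[m][:,2],98),im
print('start',top()[0])
k=-36.7
while k>-125:
    k-=5; manip.move_ptp([x,y,z],rot(np.radians(k)))
    h,im=top(); print(round(k,1),round(h,4),np.array(manip.current_force()),round(manip.current_ft_torque()[2],3))
    if h<.18: break
manip.dwell(.2); h,im=top(); print(h,manip.current_time(),manip.current_grip_width()); save(im,'w5')
E
```

```text
start 0.19608541161365395
-41.7 0.1958 [ 0.074 -0.006  0.246] 0.021
-46.7 0.1958 [ 0.057 -0.622 -0.036] -0.048
-51.7 0.1954 [ 0.245  0.38  -0.47 ] 0.041
-56.7 0.1958 [ 0.224  0.025 -0.773] -0.034
-61.7 0.1907 [ 0.242 -0.201 -0.434] -0.044
-66.7 0.1905 [-0.754 -0.888 -0.445] -0.042
-71.7 0.1905 [ 0.071  0.261 -0.43 ] 0.015
-76.7 0.19 [ 0.475  0.392 -0.096] -0.043
-81.7 0.1746 [-0.782 -0.631 -0.36 ] 0.004
0.174997083278766 12.7167 0.21725359414828788
```

View pics/w5.png

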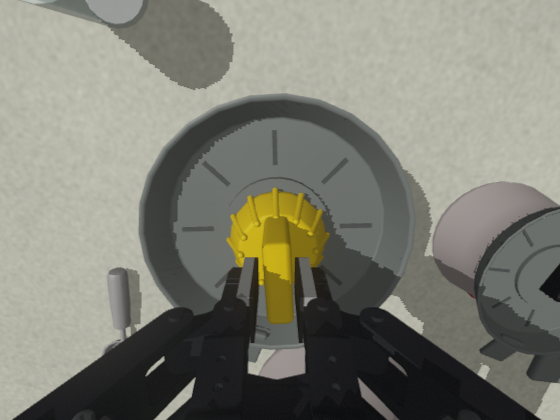

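It dropped about 21 mm and the ridge sits lower between the pads. Now open, retreat and verify.

```bash
python3 - <<'E'
from h import *
manip.set_gripper(.5)
manip.move_l([.5398,-.1518,.34],None,.2)
near('w6',(.540,-.151),.035,.155,.2)
p=np.array([.36,.06,.36]); manip.move_ptp(p,rot(np.radians(-81.7)))
im,d=manip.grab_frame('top');save(im,'top2');P=cloud('top',d)
ana(P,d,(.54,-.151),.035,.155,.2); ana(P,d,(.497,.264),.05,.045,.08)
ims,_=manip.grab_frame('scene');save(cv2.resize(ims[120:320,130:410],None,fx=2.8,fy=2.8),'scene2')
for n in('tumbler_mid','green_mid'): print(manip.look_for('top',n)[:1])
print(manip.current_time())
E
```

```text
618 mean [ 0.5404 -0.1519  0.1716] rect 538.4 -152.3 [45.3 14. ] ang 11.7 zmax 0.1746
237 mean [ 0.5366 -0.1525  0.1711] rect 537.3 -153.5 [45.4 14.5] ang 11.6 zmax 0.1763
229 mean [0.4985 0.2691 0.0624] rect 499.0 270.9 [15.4 45.5] ang -9.8 zmax 0.07
[{'at': [0.7024, 0.008, 0.0528], 'confidence': 0.77}]
[{'at': [0.4978, 0.2637, 0.0307], 'confidence': 0.65}]
15.4417
```

View pics/scene2.png

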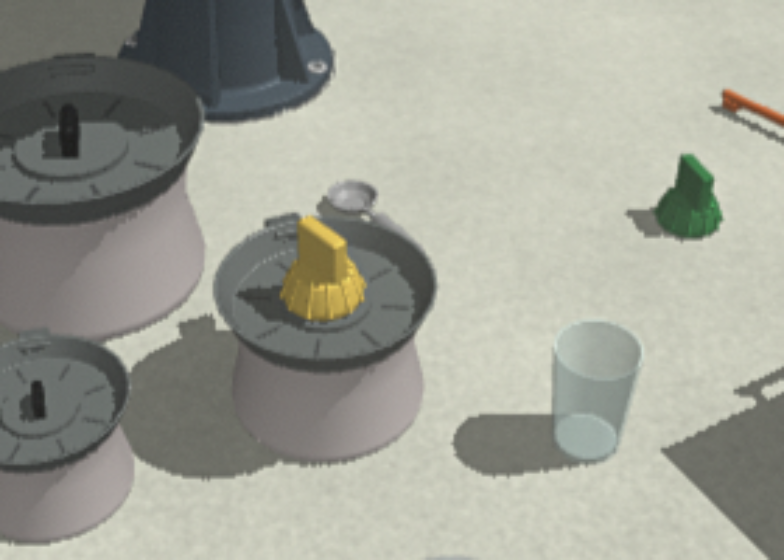

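The yellow reamer stands upright in the medium tray (crop 322,270). Its top is at 172 mm, which is fully home, and the green reamer and tumbler have not moved.

```bash
python3 -c "
from bench import manip
print(manip.sign_off())"
```

```text
the job is handed in; nothing more can be done
None
```

The yellow reamer is home on the middle-sized juicer: it was rested about 60° out of line, turned with a light push until it dropped, then released; I handed the job in after about 15.4 s.

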